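# Snap a spring hook onto a lifting loop

## Task

Take the snap hook (the one with the hinged gate and the black grip) out of its slotted stand and press its gate down onto the top bar of the lifting loop on the grey casting until the bar passes and the gate springs shut behind it. Then tug the hook gently upward, with about 10 N for half a second, so that the shut gate pulls on the bar and proves it has caught, and let go so that it hangs from the loop (it may still swing a little). Never press or pull on the loop or casting with more than 30 N, and leave everything else where it stands.

Things in the scene. Friction and masses are not known exactly. Their poses are not given: they have to be found in the camera images.
- hook_grip (a point): Centre of the hook's black grip block, 28 long (x) x 14 thick (y) x 28 high. The hook is an upright flat frame of 9 mm round steel in this point's x-z plane, z up, 0.24 kg, standing in one of two slotted wooden stands (walls 28 above the bench, slot 11 wide). Grip centre 73 above the bench. Underside of the hook's spine 21 below this point; bottom ends of its two legs 67 below.
- hook_mouth (a point): Same axes: where the loop's bar should meet the shut gate from below, on the gate's axis, straight under the grip centre by 61. The gate is a 6 mm round bar along x, hinge at x = -39, free tip at x = +7 against the nose leg (x +7 to +16). Aim the bar at x = -3 to +1 here: ahead of +3 it strikes the nose leg's end, behind -6 the gate does not let it by.
- hook_throat (a point): Same axes: middle of the hook's opening, 7 behind (-x) and 40 below the grip centre. The bar pushes the gate up from outside and slips past its tip about 25 to 32 mm after first touch; then the gate snaps shut and only 4 to 9 mm of free travel are left before the bar strikes the spine's underside. Pulling up, the bar rests on the shut gate.
- gate (a joint): Opening angle of the hook's sprung gate, rad: 0 shut, growing as the free tip swings inward (up), at most 1.0; it cannot open outward. The spring gives 0.15 Nm shut plus 0.25 Nm per rad: about 4 N near the tip to start it, 6 to 12 N later, mostly sideways just before the bar slips past, then nothing. Backing off with the bar half-way past can jam it.
- casting: Grey casting fixed to the bench, 130 (x) x 120 (y) x 55 high; origin at the centre of its underside. It carries the lifting loop: an upside-down steel U of 8 mm round bar in the casting's y-z plane; its horizontal top bar lies along y, straight for 50 mm, legs 70 apart between centres.
- loop_nominal (a point): Nominal centre of the loop's top bar (axis of the bar, mid-length), 125 above the bench; y runs along the bar. The loop is screwed in by an unknown amount: the true bar is directly above or below this point by up to 10 mm, differs in each run and is not measured, so it must be found by touch. It does not move under load.
- link: Plain closed steel link of the same outline as the hook but without gate or grip, standing in the other slotted stand; origin at its underside. Not to be moved.
- tumbler: Steel cup 80 across, 110 high, origin at the centre of its underside. Bystander.
- tape_roll: Black roll 80 across, 22 high. Bystander.
- wrench: Wrench lying on the bench. Bystander.
- screwdriver: Screwdriver lying on the bench. Bystander.
- jar: Jar 60 across, 80 high. Bystander.
- carton: Small carton 70 x 110 x 45 high. Bystander.
- collar: Brass flanged collar 44 across, 30 high. Bystander.
Not all that is in view belongs to the job. Several things have the shape of the casting; the one meant has the colours described above. What is shaped like the part that bears hook_grip but yellow is not meant.

How it is judged:
By the outcome, as a careful person would: the job done as asked, in the order asked, and still so for the second after the job is handed in, with the robot touching nothing.
It also fails if it takes over 67 s, if anything falls off the work surface, if the arm or the gripper's body presses on something with over 40 N, if the wrist force passes 120 N, or if a joint passes its speed limit or range.

## Robot

A 7-joint arm with a two-finger parallel gripper is mounted at the origin on the work surface. World frame = base frame: x ahead of the robot, y to its left, z up, the work surface at z = 0. Lengths are in m, angles in rad, forces in N, time in s.
With the tool pointing down it reaches from about 0.425 to 0.875 m from the base axis. Payload 9.9 kg.
Tool frame: the origin (TCP) lies on the centre line of the jaws, within the pads' length; the fingertips stand 8 mm ahead of it and the grasp point (between the pads) lies 11 mm behind it; x points along the fingers, y is the direction in which the jaws open and shut, and the axes are right-handed (so a half turn about x gives the same grasp; the last joint's range is limited). The gripper opens to 85 mm and grips with 20 to 120 N. Pads are 22 mm wide; open, the fingers measure 114 mm over their backs; the gripper's body (76 mm by 85 mm) begins 54 mm behind the grasp point. The pads swing forward as they close: fully open they stand 13 mm farther back than shut.
Start: joints at [-1.194, 0.576, 0.025, 1.437, -0.015, 1.129, -0.057], TCP at [0.3, 0.605, 0.239] pointing down, gripper open.
Joint ranges: [-2.76, 2.76], [-0.34, 2.15], [-1.52, 1.57], [0.19, 2.46], [-1.09, 4.23], [0.17, 1.99], [-2.82, 2.82]. Speed limits (rad/s): [2.22, 2.22, 3.01, 3.01, 3.14, 3.14, 3.14].

## Interface

Orientations are given as a unit quaternion [w, x, y, z].
In Python, from rig import bot gives the robot as it stands.
- The arm moves only by the tool play_rows, never from a script. Its argument "moves" is a list of rows, each a list of 3 entries, a list of its own where there are three numbers: the turn, a rotation vector about the tool's x, y, z in units of 360 degrees (1.0 is 360 degrees), then the shift along the tool's x, y, z in units of 0.25 m (1.0 is 0.25 m), then the opening, from -1 (shut) to 1 (fully open). A call has 1 to 5 rows; each row shifts and turns the commanded pose from where the row before left it, along the tool's axes as they then stand; what a row does not reach is not made up. A row lasts 1/10 s, in which the tool goes at most 50 mm and 8.59 degrees, less where a joint would pass 70% of its speed; a pose out of reach is approached as far as the arm can. A call with a number of a shift or a turn outside -1 to 1 is refused whole. A call with a gripper value outside its range is refused whole. The fingers move at their own pace and stop on an object; "grip_force" is the grip in N (left out, the last holds). Time passes only in rows, so rows that do not move let the fingers close. It gives the time, the measured TCP pose, the force and the opening at its end, in the units of the state.
- bot.read_state(): the state, without advancing time (a new reading comes with each control period).
- bot.capture(name): name is "side" or "top"; returns a dict with "frame" (420x560x3 uint8, blue, green, red), "range_z" (420x560 float32, m along the optical axis (not along the pixel's ray), 0 where there is no reading), "camera_matrix" (3x3 intrinsics, pixels), "camera_from_world" (4x4, takes a point from world to camera coordinates). Camera axes: x right, y up, looking along -z (the intrinsics and any distortion apply to the point x, -y, -z); pixel columns grow to the right and rows downward; lengths in m; the calibration is good to about 2 mm. A picture is of the moment at which its call begins.
- bot.finish_job(): hands the job in, once; it reports no verdict.
The state is a dict: "time": time; "joint_pos": joint angles; "qd": joint speeds; "joint_efforts": joint torques, N m; "tcp_pos": TCP position; "tool_rot": TCP orientation; "force": force on the tool from outside, world axes, zero at the start; "torque": the same for the moment, N m; "grip_width": finger opening in m.
Only numpy, scipy, OpenCV 4.12 (cv2) and the standard library are available. Lean on these libraries where they do the work, as an engineer would, in place of code of your own. Each camera call takes 0.05 s, during which the arm holds its last target.

## Working session

There is one attempt and no reset: what is moved stays moved. The work goes in short steps, Python scripts to look and compute and a tool call to move; the robot and the scene stay as the last step left them, time stands still between calls to the robot, and variables do not carry over. Pictures are saved under pics/ and viewed, and the job is handed in when it is done.

Besides the shell and the picture viewer there is one more tool, called after ">>>" as name([rows], argument=value, ...), one row to a line, values as JSON. play_rows: Moves the arm, as the interface text tells. Its arguments: {"type":"object","properties":{"moves":{"type":"array"},"grip_force":{"type":"number"}},"required":["moves"]}

```bash
mkdir -p pics; ls
python3 - <<'E'
from rig import bot
import cv2,numpy as np,pickle
s=bot.read_state()
for k in s: print(k,s[k])
for n in("top","side"):
    c=bot.capture(n); cv2.imwrite(f"pics/{n}0.png",c["frame"]); pickle.dump(c,open(f"{n}0.pkl","wb")); print(c["camera_matrix"],c["camera_from_world"])
E
```

```text
pics
time 0.0
joint_pos [-1.19384028  0.57654362  0.02482048  1.43793289 -0.01497434  1.12895878
 -0.0565034 ]
qd [-7.18374682e-04 -8.75027667e-05 -9.19864974e-04  5.16822865e-04
 -1.60274853e-03  1.42415911e-04  3.49632233e-04]
joint_efforts [-9.06288751e-04 -7.65750360e+01  2.25002177e+00 -2.85960621e+01
  1.52512762e-02  1.27968017e-02 -1.24173772e-05]
tcp_pos [0.29991652 0.60422068 0.23842558]
tool_rot [ 0.68832973  0.16086588  0.68852991 -0.16202132]
force [-0.37281991 -0.48627622 -0.71754052]
torque [-0.03458147  0.05094976 -0.00194891]
grip_width 0.08545125534540239
[[391.20119642   0.         277.95599624]
 [  0.         391.20119642 207.26780013]
 [  0.           0.           1.        ]] [[ 0.00862049 -0.99990469 -0.01078388  0.02576029]
 [ 0.98763351  0.00682544  0.15663159 -0.50641342]
 [-0.15654306 -0.01200076  0.98759822 -0.91143921]
 [ 0.          0.          0.          1.        ]]
[[445.37713833   0.         274.12722131]
 [  0.         445.37713833 215.83246784]
 [  0.           0.           1.        ]] [[ 0.98566953 -0.1680756   0.01435879 -0.49598692]
 [ 0.07622043  0.51968734  0.85094977 -0.12554318]
 [-0.15048598 -0.83766083  0.52505077 -0.96712789]
 [ 0.          0.          0.          1.        ]]
```

View pics/top0.png

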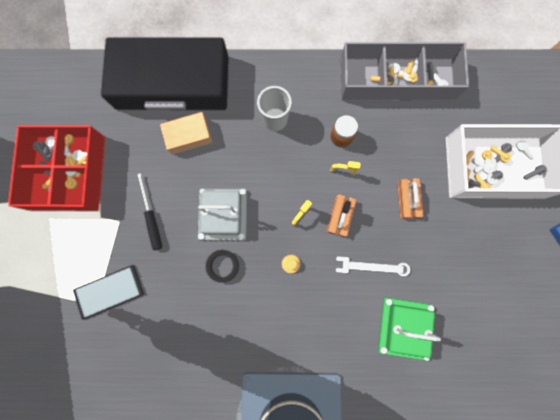

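View pics/side0.png

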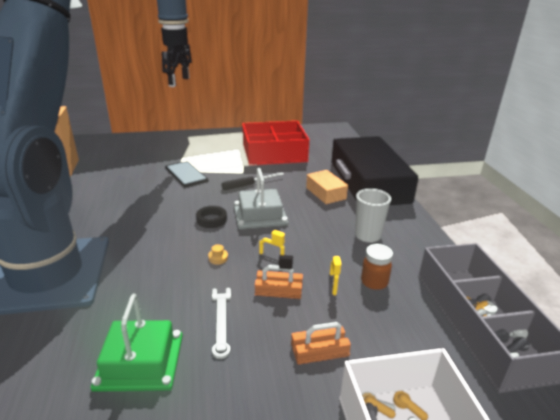

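Candidates for the hook: orange stand (342,215) top with the black grip, plain link in stand (411,198), and yellow hook shapes at (346,167) and (302,212). Casting: grey (221,213), green (408,330). I'll check these in close crops.

Run:
```python
import pickle,cv2,numpy as np
t=pickle.load(open("top0.pkl","rb"))["frame"]; s=pickle.load(open("side0.pkl","rb"))["frame"]
f=lambda im,x,y,w,h,k:cv2.resize(im[y:y+h,x:x+w],None,fx=k,fy=k,interpolation=cv2.INTER_CUBIC)
cv2.imwrite("pics/th.png",f(t,290,150,100,100,6))
cv2.imwrite("pics/tc.png",f(t,180,170,100,80,7))
cv2.imwrite("pics/sh.png",f(s,220,215,130,100,6))
cv2.imwrite("pics/sc.png",f(s,220,150,100,80,7))
```

```text
(no output)
```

View pics/th.png

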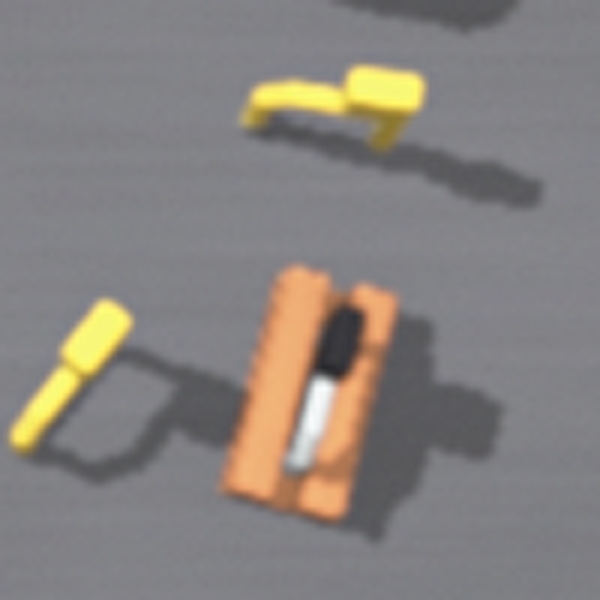

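View pics/tc.png

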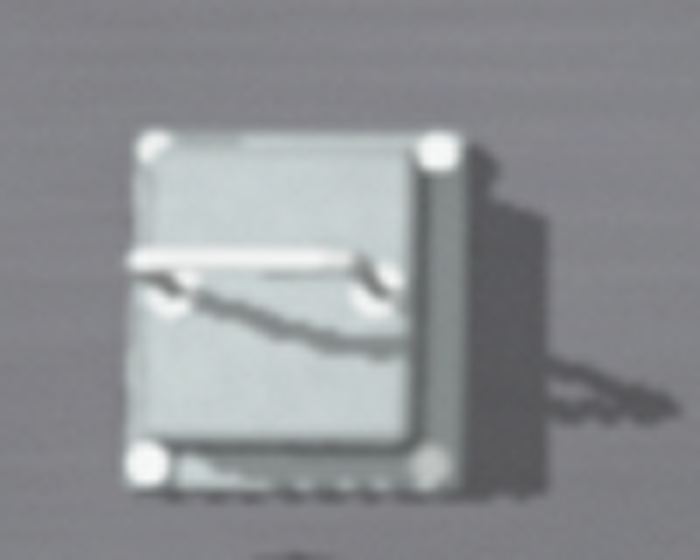

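View pics/sh.png

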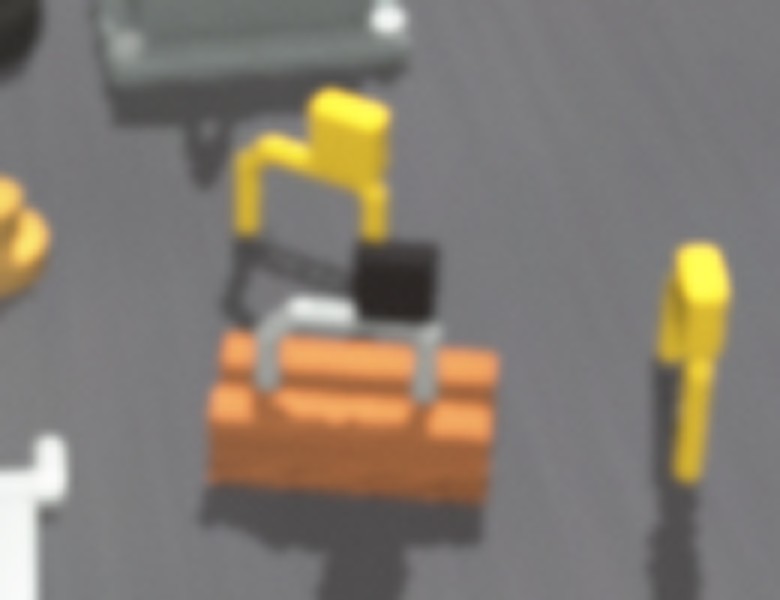

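View pics/sc.png

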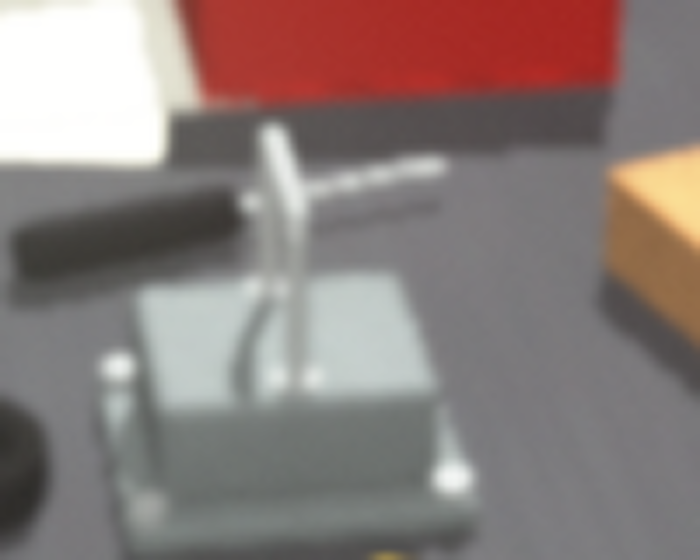

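```bash
cat > h.py <<'E'
import numpy as np,cv2,pickle
def cloud(c):
    K=c["camera_matrix"];T=c["camera_from_world"];d=c["range_z"].astype(float)
    v,u=np.mgrid[:d.shape[0],:d.shape[1]]
    P=np.stack([(u-K[0,2])/K[0,0]*d,-(v-K[1,2])/K[1,1]*d,-d],-1)
    W=(P-T[:3,3])@T[:3,:3]; W[d==0]=np.nan
    return W
def ray(c,u,v,z):
    K=c["camera_matrix"];T=c["camera_from_world"]
    r=np.array([(u-K[0,2])/K[0,0],-(v-K[1,2])/K[1,1],-1])@T[:3,:3]; o=-T[:3,3]@T[:3,:3]
    return o+r*(z-o[2])/r[2]
E
python3 - <<'E'
from h import *
np.set_printoptions(precision=4,suppress=True)
for n in("top","side"):
    c=pickle.load(open(n+"0.pkl","rb"));W=cloud(c);f=c["frame"].astype(int)
    g=np.moveaxis(W,2,0)
    dark=f.max(2)<60
    cx,cy=ray(c,290+341/6,150+340/6,.087)[:2] if n=="top" else (cx,cy)
    near=(abs(g[0]-cx)<.06)&(abs(g[1]-cy)<.06)
    m=near&dark&(g[2]>.05)&(g[2]<.1)
    print(n,"grip",m.sum(),np.nanmean(W[m],0),W[m].min(0),W[m].max(0))
    m2=near&(g[2]>.08)&(g[2]<.1); P=W[m2]; print(" top face",len(P),P.mean(0), )
    m3=near&(g[2]>.045)&(g[2]<.1);P=W[m3];w,V=np.linalg.eigh(np.cov(P[:,:2].T));print(" hook all",len(P),P.mean(0),V[:,1],np.degrees(np.arctan2(V[1,1],V[0,1])),P.min(0),P.max(0))
    # stand
    rgb=(f[...,2]>150)&(f[...,0]<120)&near&(g[2]>.02)&(g[2]<.035)
    P=W[rgb];r=cv2.minAreaRect(P[:,:2].astype(np.float32));print(" stand",r,np.median(P[:,2]))
    if n=="top": lx,ly=ray(c,180+245/7,170+258/7,.125)[:2]; print("loop guess",lx,ly)
    nl=(abs(g[0]-lx)<.09)&(abs(g[1]-ly)<.09)
    P=W[nl&(g[2]>.1)&(g[2]<.16)]
    print(" loop",len(P),P.mean(0),P.min(0),P.max(0)); w,V=np.linalg.eigh(np.cov(P[:,:2].T));print(V[:,1])
    P=W[nl&(g[2]>.045)&(g[2]<.062)];print(" cast top",len(P),cv2.minAreaRect(P[:,:2].astype(np.float32)),P.mean(0))
    P=W[nl&(g[2]>.006)&(g[2]<.062)];print(" cast all",len(P),cv2.minAreaRect(P[:,:2].astype(np.float32)),P.mean(0))
c=pickle.load(open("top0.pkl","rb"))
for (u,v) in [(127,261),(240,258),(360,257)]:print(ray(c,180+u/7,170+v/7,.125))
print("feet",[ray(c,180+u/7,170+v/7,.055) for u,v in[(172,294),(376,294)]])
print("studs",[ray(c,180+u/7,170+v/7,.015) for u,v in[(155,149),(440,152),(148,463),(432,466)]])
print("grip",ray(c,290+341/6,150+340/6,.080),"spine",ray(c,290+300/6,150+465/6,.056),ray(c,290+325/6,150+380/6,.056))
E
```

```text
top grip 19 [ 0.4984 -0.1252  0.0867] [ 0.4908 -0.1329  0.0816] [ 0.5101 -0.1209  0.0893]
 top face 73 [ 0.502  -0.1293  0.0857]
 hook all 149 [ 0.4902 -0.1255  0.0726] [-0.9684  0.2495] 165.5537339938293 [ 0.4581 -0.1379  0.0466] [ 0.5155 -0.1141  0.09  ]
 stand ((0.49047547578811646, -0.12630993127822876), (0.04718194901943207, 0.09578468650579453), 74.12224578857422) 0.027221967105060255
loop guess 0.492689372796696 0.1682236308218941
 loop 119 [0.4925 0.1699 0.1234] [0.4892 0.1324 0.1023] [0.4973 0.2082 0.129 ]
[0.012  0.9999]
 cast top 1545 ((0.4923679232597351, 0.17103733122348785), (0.10256389528512955, 0.0952782928943634), 0.4289902448654175) [0.4908 0.1695 0.0534]
 cast all 2300 ((0.4926772117614746, 0.1713959276676178), (0.12979215383529663, 0.12040726840496063), 0.13532446324825287) [0.4867 0.1648 0.0404]
side grip 114 [ 0.5018 -0.1339  0.0746] [ 0.49   -0.1394  0.0616] [ 0.5133 -0.1287  0.0875]
 top face 83 [ 0.5034 -0.1309  0.0845]
 hook all 303 [ 0.4964 -0.13    0.0683] [-0.9508  0.3097] 161.95846354323004 [ 0.4591 -0.1394  0.0453] [ 0.5192 -0.1156  0.0882]
 stand ((0.4
[... 177 characters left out ...]
3] [0.4994 0.2071 0.1284]
[-0.0189  0.9998]
 cast top 772 ((0.4947167634963989, 0.17152097821235657), (0.1044948548078537, 0.09948349744081497), 0.7938084602355957) [0.4928 0.1623 0.0534]
 cast all 1632 ((0.4813648462295532, 0.1687278151512146), (0.12148293107748032, 0.15656204521656036), 89.93983459472656) [0.4893 0.1473 0.0363]
[0.4915 0.2056 0.125 ]
[0.4927 0.1698 0.125 ]
[0.4933 0.1318 0.125 ]
feet [array([0.4911, 0.2051, 0.055 ]), array([0.4916, 0.1352, 0.055 ])]
studs [array([0.5496, 0.2213, 0.015 ]), array([0.5492, 0.1186, 0.015 ]), array([0.4365, 0.2194, 0.015 ]), array([0.4363, 0.1189, 0.015 ])]
grip [ 0.5024 -0.1309  0.08  ] spine [ 0.4562 -0.1178  0.056 ] [ 0.4901 -0.1283  0.056 ]
```

```bash
cat >> h.py <<'E'
from scipy.spatial.transform import Rotation as Rn
np.set_printoptions(precision=4,suppress=True)
def goto(s,p,yaw_hookx,sign=None):
    """tool x down, tool y perpendicular to hook x (yaw deg). prints turn (units of 360deg) and shift (units 0.25m, in axes AFTER turn)"""
    q=np.array(s["tool_rot"]);R=Rn.from_quat(q[[1,2,3,0]])
    best=None
    for k in(0,180):
        a=np.radians(yaw_hookx+k);hx=np.array([np.cos(a),np.sin(a),0]);x=np.array([0,0,-1.]);y=np.cross(hx,x) # z=hx -> y=z×x
        T=Rn.from_matrix(np.stack([x,y,hx],1));t=(R.inv()*T).as_rotvec()
        if best is None or np.linalg.norm(t)<np.linalg.norm(best[1]):best=(k,t,T)
        print("opt",k,"turn",t/2/np.pi,"deg",np.degrees(np.linalg.norm(t)))
    k,t,T=best;d=np.array(p)-s["tcp_pos"]
    print("best",k,"shift after-turn axes",T.inv().apply(d)/.25,"shift cur axes",R.inv().apply(d)/.25,"d",d)
    print("R",R.as_matrix().round(3).tolist(),"q7",s["joint_pos"][6])
E
python3 - <<'E'
from h import *
from rig import bot
s=bot.read_state(); goto(s,[.503,-.130,.15],-15.9)
c=pickle.load(open("side0.pkl","rb"));print("side cam",-c["camera_from_world"][:3,:3].T@c["camera_from_world"][:3,3])
W=cloud(pickle.load(open("top0.pkl","rb")));print("yellow",W[206,306],W[164,353])
E
```

```text
opt 0 turn [-0.0292 -0.      0.0002] deg 10.497586984513287
opt 180 turn [0.4708 0.0003 0.    ] deg 169.50275792879674
best 0 shift after-turn axes [ 0.3541 -2.6022  1.5857] shift cur axes [ 0.3577 -2.2692  2.0333] d [ 0.203  -0.7343 -0.0885]
R [[-0.001, 0.445, 0.896], [-0.001, 0.896, -0.445], [-1.0, -0.001, 0.0]] q7 -0.05649316950535572
side cam [ 0.3529 -0.8282  0.6217]
yellow [ 0.5035 -0.0361  0.0787] [ 0.6045 -0.1473  0.0808]
```

>>> play_rows([
  [[-0.0146, 0, 0], [0, -0.15, 0.12], 0.1],
  [[-0.0146, 0, 0], [0, -0.16, 0.1], 0.1],
  [[0, 0, 0], [0, -0.16, 0.1], 0.1],
  [[0, 0, 0], [0, -0.16, 0.1], 0.1],
  [[0, 0, 0], [0, -0.16, 0.1], 0.1],
], grip_force=80)

```text
time: 0.6
tcp_pos: [0.3586, 0.3733, 0.2391]
tool_rot: [0.7, 0.098, 0.7, -0.098]
force: [1.8, 0.2, 0.3]
grip_width: 0.0471
```

>>> play_rows([
  [[0, 0, 0], [0, -0.16, 0.1], 0.1],
  [[0, 0, 0], [0, -0.16, 0.1], 0.1],
  [[0, 0, 0], [0, -0.16, 0.1], 0.1],
  [[0, 0, 0], [0, -0.16, 0.1], 0.1],
  [[0, 0, 0], [0, -0.16, 0.1], 0.1],
])

```text
time: 1.1
tcp_pos: [0.424, 0.1469, 0.2393]
tool_rot: [0.7, 0.098, 0.7, -0.098]
force: [1.6, 0.7, -0.2]
grip_width: 0.0468
```

Run:
```python
from h import *
from rig import bot
s=bot.read_state(); print(s["tcp_pos"],s["time"],s["grip_width"]);goto(s,[.503,-.130,.15],-15.9)
```

```text
[0.424  0.1469 0.2393] 1.1 0.04678237063786649
opt 0 turn [ 0.0001 -0.     -0.    ] deg 0.018240057835219807
opt 180 turn [-0.4999  0.     -0.    ] deg 179.98191839253414
best 0 shift after-turn axes [ 0.3572 -0.9787  0.6074] shift cur axes [ 0.3571 -0.9789  0.6071] d [ 0.079  -0.2769 -0.0893]
R [[-0.0, 0.274, 0.962], [0.0, 0.962, -0.274], [-1.0, 0.0, -0.0]] q7 0.8835922223658076
```

>>> play_rows([
  [[0, 0, 0], [0, -0.16, 0.1], 0.1],
  [[0, 0, 0], [0, -0.16, 0.1], 0.1],
  [[0, 0, 0], [0, -0.16, 0.1], 0.1],
  [[0, 0, 0], [0, -0.16, 0.1], 0.1],
  [[0, 0, 0], [0.1, -0.15, 0.09], 0.1],
])

```text
time: 1.6
tcp_pos: [0.4897, -0.0769, 0.2164]
tool_rot: [0.702, 0.098, 0.698, -0.098]
force: [1.0, 0.9, -0.4]
grip_width: 0.0474
```

>>> play_rows([
  [[0, 0, 0], [0.08, -0.1, 0.06], 0.1],
  [[0, 0, 0], [0.05, 0, 0], 0.1],
  [[0, 0, 0], [0, 0, 0], 0.1],
])

```text
time: 1.9
tcp_pos: [0.494, -0.1032, 0.1802]
tool_rot: [0.699, 0.098, 0.702, -0.099]
force: [-0.6, 0.8, 0.0]
grip_width: 0.047
```

Run:
```python
from h import *
from rig import bot
s=bot.read_state(); print(s["tcp_pos"],s["time"],s["grip_width"]);goto(s,[.503,-.130,.062],-15.9)
f=lambda im,x,y,w,h,k:cv2.resize(im[y:y+h,x:x+w],None,fx=k,fy=k,interpolation=cv2.INTER_CUBIC)
a=bot.capture("top")["frame"];b=bot.capture("side")["frame"]
cv2.imwrite("pics/a1.png",np.hstack([f(a,280,140,130,130,3),f(b,200,170,130,130,3)]))
```

```text
[ 0.494  -0.1032  0.1802] 1.9 0.047029508118905904
opt 0 turn [-0.0003 -0.0006  0.0001] deg 0.24667191545958436
opt 180 turn [0.4997 0.0002 0.001 ] deg 179.89797662969494
best 0 shift after-turn axes [ 0.4727 -0.0931  0.0641] shift cur axes [ 0.4725 -0.0926  0.0661] d [ 0.009  -0.0268 -0.1182]
R [[-0.004, 0.276, 0.961], [0.0, 0.961, -0.276], [-1.0, -0.001, -0.004]] q7 1.5059968950704123
```

View pics/a1.png

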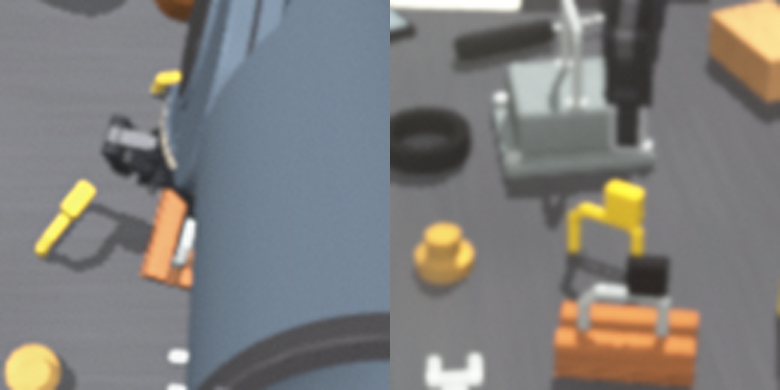

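>>> play_rows([
  [[0, 0, 0], [0.05, -0.05, 0.03], 0.1],
  [[0, 0, 0], [0.05, -0.04, 0.03], 0.1],
  [[0, 0, 0], [0.05, 0, 0], 0.1],
  [[0, 0, 0], [0, 0, 0], 0.1],
  [[0, 0, 0], [0, 0, 0], 0.1],
])

```text
time: 2.5
tcp_pos: [0.5036, -0.1279, 0.1447]
tool_rot: [0.7, 0.098, 0.7, -0.098]
force: [0.2, -0.2, 0.7]
grip_width: 0.0469
```

Run:
```python
from h import *
from rig import bot
s=bot.read_state(); print(s["tcp_pos"],s["time"],s["grip_width"]);goto(s,[.503,-.130,.062],-15.9)
f=lambda im,x,y,w,h,k:cv2.resize(im[y:y+h,x:x+w],None,fx=k,fy=k,interpolation=cv2.INTER_CUBIC)
b=bot.capture("side")["frame"]
cv2.imwrite("pics/a2.png",f(b,200,170,130,130,4))
```

```text
[ 0.5036 -0.1279  0.1447] 2.5 0.04690578225865929
opt 0 turn [ 0.0001 -0.0001 -0.    ] deg 0.0454247326744337
opt 180 turn [-0.4999  0.     -0.0001] deg 179.95944227866224
best 0 shift after-turn axes [ 0.3307 -0.0085  0.0001] shift cur axes [ 0.3307 -0.0085  0.0002] d [-0.0006 -0.0021 -0.0827]
R [[-0.0, 0.273, 0.962], [0.0, 0.962, -0.273], [-1.0, 0.0, -0.0]] q7 1.5681944765362934
```

View pics/a2.png

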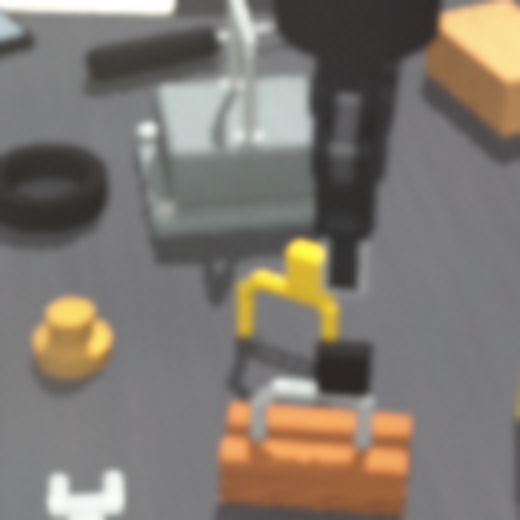

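>>> play_rows([
  [[0, 0, 0], [0.1, -0.008, 0], 0.1],
  [[0, 0, 0], [0.1, 0, 0], 0.1],
  [[0, 0, 0], [0.08, 0, 0], 0.1],
  [[0, 0, 0], [0.05, 0, 0], 0.1],
  [[0, 0, 0], [0, 0, 0], 0.1],
])

```text
time: 3.05
tcp_pos: [0.5025, -0.1298, 0.0612]
tool_rot: [0.7, 0.098, 0.701, -0.098]
force: [0.6, 0.3, 0.3]
grip_width: 0.0469
```

Run:
```python
from h import *
from rig import bot
s=bot.read_state(); print(s["tcp_pos"],s["time"],s["grip_width"],s["force"]);goto(s,[.503,-.130,.062],-15.9)
f=lambda im,x,y,w,h,k:cv2.resize(im[y:y+h,x:x+w],None,fx=k,fy=k,interpolation=cv2.INTER_CUBIC)
b=bot.capture("side")["frame"]
cv2.imwrite("pics/a3.png",f(b,220,200,110,110,5))
```

```text
[ 0.5025 -0.1298  0.0612] 3.05 0.04685006863067152 [0.5603 0.2911 0.2684]
opt 0 turn [ 0.0001 -0.0003  0.    ] deg 0.10643509227383584
opt 180 turn [-0.4999 -0.     -0.0004] deg 179.96278285054916
best 0 shift after-turn axes [-0.0033 -0.0002  0.002 ] shift cur axes [-0.0033 -0.0002  0.002 ] d [ 0.0005 -0.0002  0.0008]
R [[-0.002, 0.273, 0.962], [0.0, 0.962, -0.273], [-1.0, -0.0, -0.002]] q7 1.5992181686534455
```

View pics/a3.png

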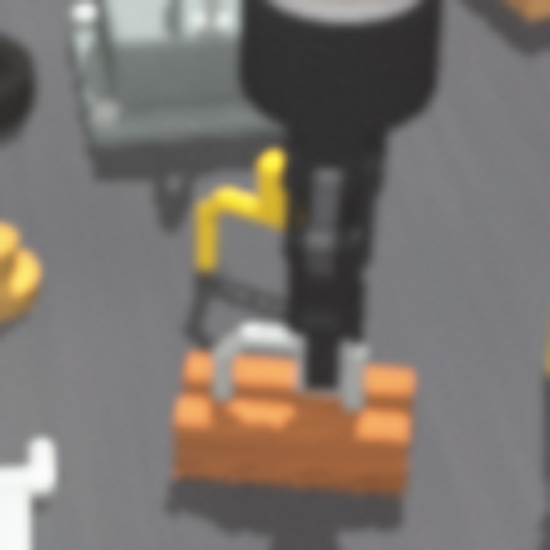

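>>> play_rows([
  [[0, 0, 0], [0, 0, 0], -1],
  [[0, 0, 0], [0, 0, 0], -1],
  [[0, 0, 0], [0, 0, 0], -1],
  [[0, 0, 0], [0, 0, 0], -1],
  [[0, 0, 0], [0, 0, 0], -1],
], grip_force=80)

```text
time: 3.6
tcp_pos: [0.5038, -0.1299, 0.063]
tool_rot: [0.701, 0.098, 0.7, -0.097]
force: [-0.4, 2.1, 6.6]
grip_width: 0.0127
```

>>> play_rows([
  [[0, 0, 0], [0, 0, 0], -1],
  [[0, 0, 0], [0, 0, 0], -1],
  [[0, 0, 0], [-0.05, 0, 0], -1],
  [[0, 0, 0], [-0.05, 0, 0], -1],
  [[0, 0, 0], [0, 0, 0], -1],
])

```text
time: 4.1
tcp_pos: [0.5037, -0.1306, 0.0889]
tool_rot: [0.701, 0.098, 0.699, -0.098]
force: [0.2, -0.1, -2.1]
grip_width: 0.0124
```

Run:
```python
from h import *
from rig import bot
s=bot.read_state(); print(s["tcp_pos"],s["time"],s["grip_width"],s["force"])
f=lambda im,x,y,w,h,k:cv2.resize(im[y:y+h,x:x+w],None,fx=k,fy=k,interpolation=cv2.INTER_CUBIC)
b=bot.capture("side")["frame"]
cv2.imwrite("pics/a4.png",f(b,220,200,110,110,5))
```

```text
[ 0.5037 -0.1306  0.0889] 4.1 0.012387864755518825 [ 0.1648 -0.1423 -2.106 ]
```

View pics/a4.png

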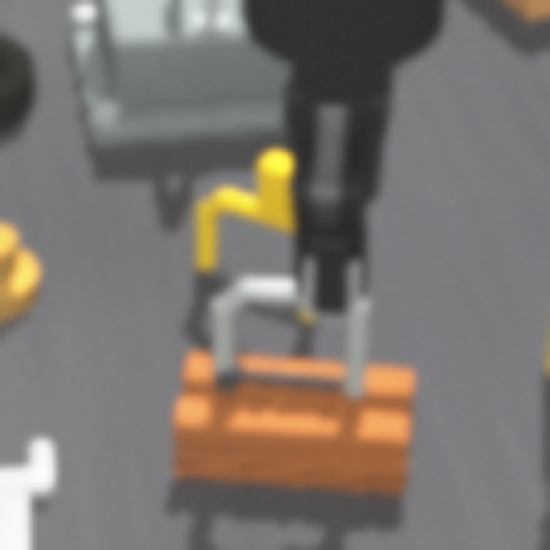

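>>> play_rows([
  [[0, 0, 0], [-0.15, 0, 0], -1],
  [[0, 0, 0], [-0.18, 0, 0], -1],
  [[0, 0, 0], [-0.15, 0, 0], -1],
  [[0, 0, 0], [-0.08, 0.08, 0], -1],
  [[0, 0, 0], [0, 0.1, 0], -1],
])

```text
time: 4.65
tcp_pos: [0.5164, -0.0881, 0.23]
tool_rot: [0.702, 0.099, 0.698, -0.099]
force: [1.1, -0.1, -3.4]
grip_width: 0.013
```

Run:
```python
from h import *
from rig import bot
s=bot.read_state(); print(s["tcp_pos"],s["time"],s["grip_width"],s["force"]);goto(s,[.494,.1705,.225],0)
f=lambda im,x,y,w,h,k:cv2.resize(im[y:y+h,x:x+w],None,fx=k,fy=k,interpolation=cv2.INTER_CUBIC)
b=bot.capture("side")["frame"]
cv2.imwrite("pics/a5.png",f(b,200,100,130,130,4))
```

```text
[ 0.5164 -0.0881  0.23  ] 4.65 0.012959388023698002 [ 1.1084 -0.093  -3.4425]
opt 0 turn [-0.0446  0.0008  0.0001] deg 16.070268103860624
opt 180 turn [ 0.4554  0.0001 -0.0012] deg 163.93252279618864
best 0 shift after-turn axes [ 0.0199  1.0343 -0.0895] shift cur axes [ 0.0184  0.9691 -0.3723] d [-0.0224  0.2586 -0.005 ]
R [[0.005, 0.277, 0.961], [-0.001, 0.961, -0.277], [-1.0, 0.0, 0.005]] q7 1.4573004655499138
```

View pics/a5.png

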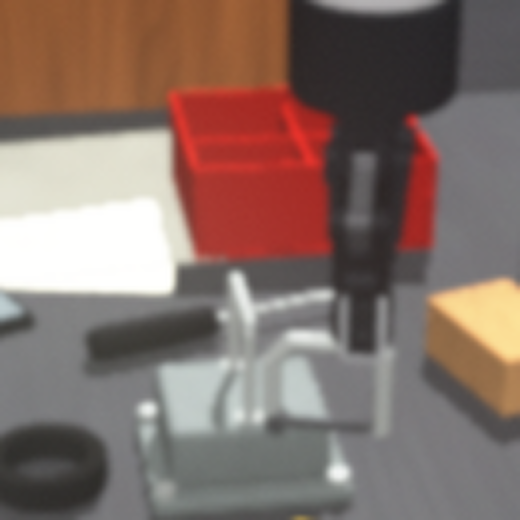

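>>> play_rows([
  [[-0.0112, 0, 0], [0, 0.16, -0.015], -1],
  [[-0.0111, 0, 0], [0, 0.16, -0.015], -1],
  [[-0.0111, 0, 0], [0, 0.16, -0.015], -1],
  [[-0.0112, 0, 0], [0, 0.16, -0.015], -1],
  [[0, 0, 0], [0, 0.14, -0.015], -1],
])

```text
time: 5.2
tcp_pos: [0.5235, 0.1098, 0.2263]
tool_rot: [0.707, -0.002, 0.707, 0.002]
force: [0.8, 0.9, -2.4]
grip_width: 0.0129
```

>>> play_rows([
  [[0, 0, 0], [0, 0.1, 0], -1],
  [[0, 0, 0], [0, 0, 0], -1],
  [[0, 0, 0], [0, 0, 0], -1],
])

```text
time: 5.5
tcp_pos: [0.5235, 0.1328, 0.2263]
tool_rot: [0.707, -0.002, 0.708, 0.001]
force: [0.2, -0.6, -2.1]
grip_width: 0.0132
```

Run:
```python
from h import *
from rig import bot
s=bot.read_state(); print(s["tcp_pos"],s["time"],s["grip_width"],s["force"]);goto(s,[.494,.1705,.2],0)
```

```text
[0.5235 0.1328 0.2263] 5.5 0.013196328709760747 [ 0.1745 -0.5667 -2.12  ]
opt 0 turn [ 0.0007 -0.0002  0.0001] deg 0.2523109428228398
opt 180 turn [-0.4993 -0.0002 -0.0003] deg 179.76230349572666
best 0 shift after-turn axes [ 0.1053  0.1508 -0.1178] shift cur axes [ 0.1053  0.1514 -0.1171] d [-0.0295  0.0377 -0.0263]
R [[-0.001, -0.004, 1.0], [-0.001, 1.0, 0.004], [-1.0, -0.001, -0.001]] q7 1.2715778589427553
```

>>> play_rows([
  [[0, 0, 0], [0.03, 0.05, -0.04], -1],
  [[0, 0, 0], [0.03, 0.05, -0.04], -1],
  [[0, 0, 0], [0, 0.05, -0.037], -1],
  [[0, 0, 0], [0, 0, 0], -1],
  [[0, 0, 0], [0, 0, 0], -1],
])

```text
time: 6.0
tcp_pos: [0.4945, 0.1695, 0.2118]
tool_rot: [0.707, -0.001, 0.707, 0.001]
force: [0.5, 0.1, -2.2]
grip_width: 0.0128
```

Run:
```python
from h import *
from rig import bot
s=bot.read_state(); print(s["tcp_pos"],s["time"],s["grip_width"],s["force"]);goto(s,[.494,.1705,.2],0)
f=lambda im,x,y,w,h,k:cv2.resize(im[y:y+h,x:x+w],None,fx=k,fy=k,interpolation=cv2.INTER_CUBIC)
c=bot.capture("side");pickle.dump(c,open("s6.pkl","wb"))
cv2.imwrite("pics/a6.png",f(c["frame"],220,110,90,100,6))
c=bot.capture("top");pickle.dump(c,open("t6.pkl","wb"))
cv2.imwrite("pics/a6t.png",f(c["frame"],180,150,100,100,6))
```

```text
[0.4945 0.1695 0.2118] 6.0 0.01283608647893519 [ 0.5445  0.0636 -2.1678]
opt 0 turn [ 0.0004 -0.      0.0001] deg 0.1431342827328363
opt 180 turn [-0.4996 -0.0001 -0.    ] deg 179.86025552953973
best 0 shift after-turn axes [ 0.0474  0.0042 -0.002 ] shift cur axes [ 0.0474  0.0042 -0.002 ] d [-0.0005  0.001  -0.0118]
R [[-0.0, -0.002, 1.0], [-0.001, 1.0, 0.002], [-1.0, -0.001, -0.0]] q7 1.1811287372403936
```

View pics/a6.png

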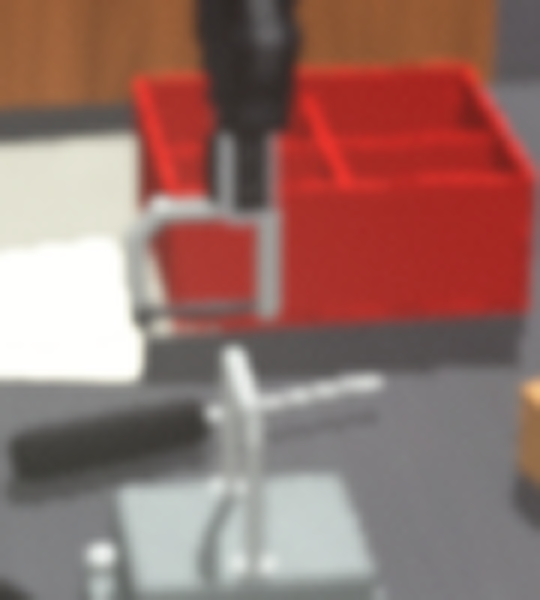

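View pics/a6t.png

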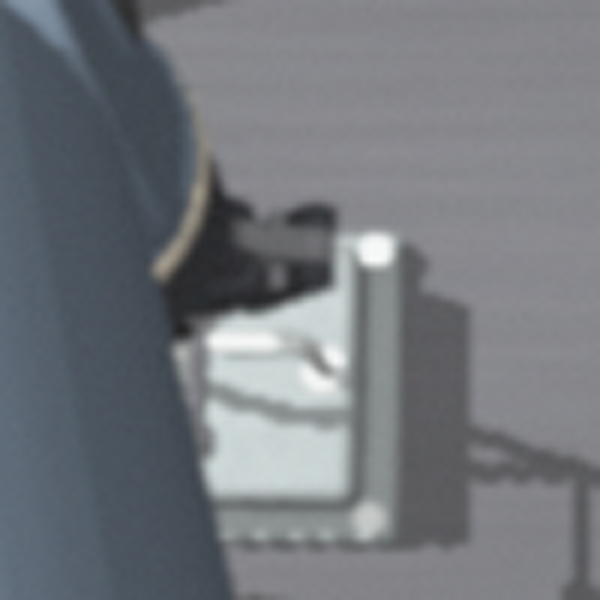

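```bash
cat >> h.py <<'E'
def rayy(c,u,v,y):
    K=c["camera_matrix"];T=c["camera_from_world"]
    r=np.array([(u-K[0,2])/K[0,0],-(v-K[1,2])/K[1,1],-1])@T[:3,:3]; o=-T[:3,3]@T[:3,:3]
    return o+r*(y-o[1])/r[1]
E
python3 - <<'E'
from h import *
c=pickle.load(open("s6.pkl","rb"))
for n,u,v,y in [("nose bottom",267,312,.1695),("nose mid",268,250,.1695),("hinge leg",139,260,.1695),("hinge bottom",143,315,.1695),("spine left",165,206,.1695),("nose right",281,260,.1695),("nose left",256,260,.1695),("grip left",217,170,.1625),("grip right",281,170,.1625),("bar far",233,360,.2055),("bar near",253,392,.1355),("foot far",222,485,.2055),("foot near",253,565,.1355)]:
    print(n,rayy(c,220+u/6,110+v/6,y))
W=cloud(c)
g=np.moveaxis(W,2,0)
m=(abs(g[0]-.4945)<.09)&(abs(g[1]-.1695)<.015)&(g[2]>.15)&(g[2]<.235)
P=W[m];print(len(P),P.min(0),P.max(0)); 
for a,b in((.155,.165),(.165,.18),(.18,.195),(.195,.205)):
    q=P[(P[:,2]>a)&(P[:,2]<b)]; print(a,np.sort(q[:,0]).round(4))
m=(abs(g[0]-.4945)<.09)&(abs(g[1]-.17)<.05)&(g[2]>.1)&(g[2]<.14);P=W[m]
for q in P[np.argsort(P[:,1])][::4]: print(q)
E
```

```text
nose bottom [0.5056 0.1695 0.1555]
nose mid [0.506  0.1695 0.1831]
hinge leg [0.4532 0.1695 0.1818]
hinge bottom [0.4543 0.1695 0.1574]
spine left [0.4641 0.1695 0.2046]
nose right [0.5114 0.1695 0.1784]
nose left [0.501  0.1695 0.179 ]
grip left [0.4843 0.1625 0.2216]
grip right [0.51   0.1625 0.2203]
bar far [0.4964 0.2055 0.117 ]
bar near [0.4948 0.1355 0.1362]
foot far [0.4912 0.2055 0.0561]
foot near [0.4948 0.1355 0.0551]
311 [0.4472 0.1545 0.1547] [0.5092 0.1762 0.2349]
0.155 [0.4473 0.4474 0.4474 0.4495 0.4496 0.4496 0.4515 0.4517 0.4518 0.4525
 0.4539 0.4542 0.4542 0.4564 0.4567 0.4568 0.4571 0.4596 0.4599 0.4618
 0.462  0.464  0.4643 0.4651 0.4669 0.4671 0.4673 0.4693 0.4693 0.4697
 0.4716 0.4718 0.4719 0.4741 0.4745 0.4748 0.4767 0.4769 0.4771 0.4791
 0.4794 0.4795 0.4818 0.482  0.4822 0.4841 0.4846 0.4871 0.4873 0.4892
 0.4897 0.4915 0.492  0.4941 0.4943 0.4961 0.4967 0.499  0.4994 0.5015
 0.5017 0.5018 0.5037 0.5039 0.5042 0.5063 0.5066 0.5067 0.5089 0.509
 0.509 ]
0.165 [0.4472 0.4473 0.4475 0.4477 0.4478 0.4494 0.4496 0.4498 0.4498 0.4498
 0.4499 0.4521 0.4522 0.4523 0
[... 630 characters left out ...]
0.4575 0.4575 0.4577 0.4581 0.4596 0.4598 0.4624 0.4628
 0.4647 0.4648 0.4676 0.47   0.4719 0.4723 0.4745 0.4749 0.475  0.4772
 0.4773 0.482  0.4844 0.4878 0.4927 0.495  0.4999 0.5017 0.503  0.504
 0.5057 0.5058 0.5061 0.5087 0.5088 0.5089]
[0.4966 0.1339 0.1021]
[0.4968 0.1348 0.1127]
[0.4919 0.1353 0.1073]
[0.4969 0.136  0.1149]
[0.4972 0.1374 0.1196]
[0.4973 0.1383 0.1053]
[0.4924 0.1392 0.1191]
[0.4979 0.1427 0.1224]
[0.496  0.1464 0.1262]
[0.4966 0.1509 0.1267]
[0.4976 0.1571 0.1263]
[0.4964 0.1667 0.1245]
[0.4918 0.1696 0.1261]
[0.4955 0.1776 0.1276]
[0.4939 0.1842 0.1273]
[0.4974 0.1908 0.1267]
[0.4932 0.1983 0.1263]
[0.4912 0.2031 0.1041]
[0.4916 0.206  0.1113]
[0.4919 0.208  0.1074]
```

>>> play_rows([
  [[0, 0, 0], [0.02, 0.002, 0.006], -1],
  [[0, 0, 0], [0.02, 0, 0], -1],
  [[0, 0, 0], [0.016, 0, 0], -1],
  [[0, 0, 0], [0, 0, 0], -1],
])

```text
time: 6.5
tcp_pos: [0.4957, 0.1704, 0.1971]
tool_rot: [0.707, -0.001, 0.708, 0.001]
force: [0.8, 0.2, -2.2]
grip_width: 0.0132
```

>>> play_rows([
  [[0, 0, 0], [0.006, 0, 0], -1],
  [[0, 0, 0], [0.006, 0, 0], -1],
  [[0, 0, 0], [0.004, 0, 0], -1],
  [[0, 0, 0], [0, 0, 0], -1],
])

```text
time: 6.9
tcp_pos: [0.496, 0.1707, 0.1939]
tool_rot: [0.707, -0.001, 0.707, 0.001]
force: [0.4, -0.1, -2.3]
grip_width: 0.0131
```

>>> play_rows([
  [[0, 0, 0], [0.004, 0, 0], -1],
  [[0, 0, 0], [0.004, 0, 0], -1],
  [[0, 0, 0], [0.004, 0, 0], -1],
  [[0, 0, 0], [0, 0, 0], -1],
])

```text
time: 7.3
tcp_pos: [0.496, 0.1707, 0.1908]
tool_rot: [0.707, -0.001, 0.707, 0.001]
force: [0.7, 0.3, -1.9]
grip_width: 0.0128
```

>>> play_rows([
  [[0, 0, 0], [0.004, 0, 0], -1],
  [[0, 0, 0], [0.004, 0, 0], -1],
  [[0, 0, 0], [0, 0, 0], -1],
])

```text
time: 7.6
tcp_pos: [0.496, 0.1707, 0.1888]
tool_rot: [0.707, -0.001, 0.707, 0.001]
force: [-0.0, -0.1, -2.7]
grip_width: 0.0128
```

>>> play_rows([
  [[0, 0, 0], [0.004, 0, 0], -1],
  [[0, 0, 0], [0.004, 0, 0], -1],
  [[0, 0, 0], [0, 0, 0], -1],
])

```text
time: 7.9
tcp_pos: [0.496, 0.1707, 0.1868]
tool_rot: [0.707, -0.001, 0.707, 0.001]
force: [0.7, 0.3, -2.1]
grip_width: 0.0128
```

>>> play_rows([
  [[0, 0, 0], [0.004, 0, 0], -1],
  [[0, 0, 0], [0.004, 0, 0], -1],
  [[0, 0, 0], [0, 0, 0], -1],
])

```text
time: 8.2
tcp_pos: [0.496, 0.1707, 0.1848]
tool_rot: [0.707, -0.001, 0.707, 0.001]
force: [0.5, 0.3, -1.7]
grip_width: 0.0128
```

>>> play_rows([
  [[0, 0, 0], [0.004, 0, 0], -1],
  [[0, 0, 0], [0.004, 0, 0], -1],
  [[0, 0, 0], [0, 0, 0], -1],
])

```text
time: 8.5
tcp_pos: [0.496, 0.1707, 0.1828]
tool_rot: [0.707, -0.001, 0.707, 0.001]
force: [-0.0, -0.2, -2.1]
grip_width: 0.0128
```

>>> play_rows([
  [[0, 0, 0], [0.004, 0, 0], -1],
  [[0, 0, 0], [0.004, 0, 0], -1],
  [[0, 0, 0], [0, 0, 0], -1],
])

```text
time: 8.8
tcp_pos: [0.4962, 0.1707, 0.1811]
tool_rot: [0.707, -0.001, 0.707, 0.001]
force: [-0.5, -0.3, 2.7]
grip_width: 0.0132
```

>>> play_rows([
  [[0, 0, 0], [0.004, 0, 0], -1],
  [[0, 0, 0], [0.004, 0, 0], -1],
  [[0, 0, 0], [0, 0, 0], -1],
])

```text
time: 9.1
tcp_pos: [0.4961, 0.1708, 0.179]
tool_rot: [0.707, -0.001, 0.707, 0.001]
force: [-0.8, 0.2, 1.8]
grip_width: 0.0131
```

Run:
```python
from h import *
from rig import bot
s=bot.read_state(); print(s["tcp_pos"],s["time"],s["force"])
f=lambda im,x,y,w,h,k:cv2.resize(im[y:y+h,x:x+w],None,fx=k,fy=k,interpolation=cv2.INTER_CUBIC)
c=bot.capture("side");cv2.imwrite("pics/a7.png",f(c["frame"],230,120,70,70,8))
```

```text
[0.4961 0.1708 0.179 ] 9.1 [-0.8065  0.2437  1.8163]
```

View pics/a7.png

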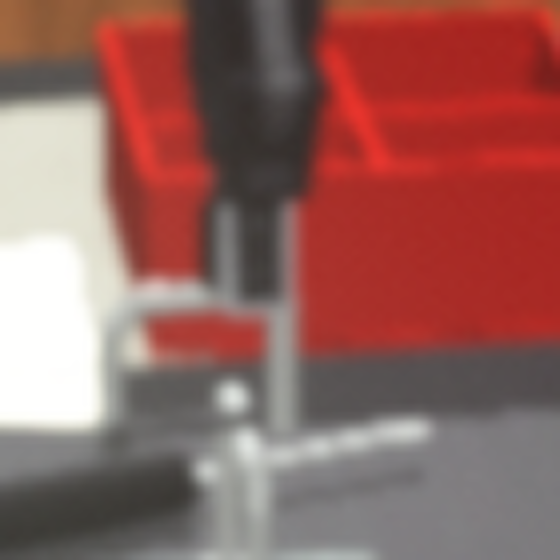

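>>> play_rows([
  [[0, 0, 0], [0.006, 0, -0.002], -1],
  [[0, 0, 0], [0.006, 0, -0.002], -1],
  [[0, 0, 0], [0.006, 0, 0], -1],
  [[0, 0, 0], [0, 0, 0], -1],
])

```text
time: 9.55
tcp_pos: [0.4954, 0.1708, 0.1745]
tool_rot: [0.707, -0.001, 0.707, 0.001]
force: [2.2, 0.0, 2.9]
grip_width: 0.0128
```

>>> play_rows([
  [[0, 0, 0], [0.006, 0, 0], -1],
  [[0, 0, 0], [0.006, 0, 0], -1],
  [[0, 0, 0], [0.006, 0, 0], -1],
  [[0, 0, 0], [0, 0, 0], -1],
])

```text
time: 9.95
tcp_pos: [0.4948, 0.1707, 0.1697]
tool_rot: [0.707, -0.001, 0.707, 0.001]
force: [1.4, 0.0, 3.7]
grip_width: 0.0127
```

>>> play_rows([
  [[0, 0, 0], [0.006, 0, 0], -1],
  [[0, 0, 0], [0.006, 0, 0], -1],
  [[0, 0, 0], [0.006, 0, 0], -1],
  [[0, 0, 0], [0, 0, 0], -1],
])

```text
time: 10.35
tcp_pos: [0.4947, 0.1707, 0.1652]
tool_rot: [0.707, -0.001, 0.707, 0.001]
force: [-0.5, 0.6, 4.7]
grip_width: 0.0128
```

Run:
```python
from h import *
from rig import bot
s=bot.read_state(); print(s["tcp_pos"],s["time"],s["force"],s["torque"])
f=lambda im,x,y,w,h,k:cv2.resize(im[y:y+h,x:x+w],None,fx=k,fy=k,interpolation=cv2.INTER_CUBIC)
c=bot.capture("side");cv2.imwrite("pics/a8.png",f(c["frame"],230,120,70,70,8))
```

```text
[0.4947 0.1707 0.1652] 10.35 [-0.4913  0.5776  4.7049] [ 0.0603 -0.0701  0.0012]
```

View pics/a8.png

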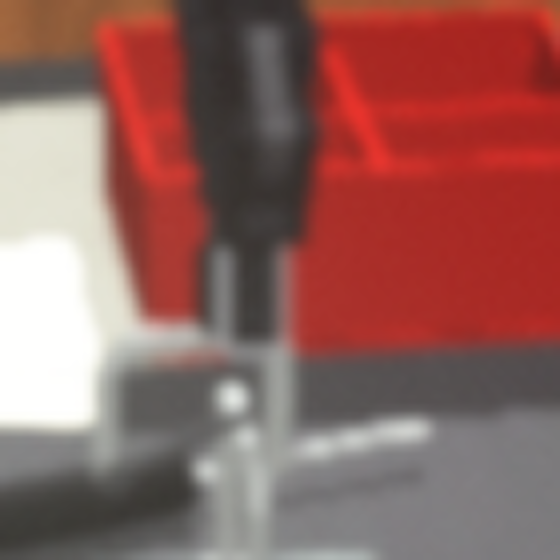

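>>> play_rows([
  [[0, 0, 0], [0.006, 0, 0], -1],
  [[0, 0, 0], [0.006, 0, 0], -1],
  [[0, 0, 0], [0.004, 0, 0], -1],
  [[0, 0, 0], [0, 0, 0], -1],
])

```text
time: 10.8
tcp_pos: [0.4949, 0.1707, 0.1613]
tool_rot: [0.707, -0.001, 0.707, 0.001]
force: [-0.8, 0.6, 5.4]
grip_width: 0.0131
```

>>> play_rows([
  [[0, 0, 0], [0.004, 0, 0], -1],
  [[0, 0, 0], [0.004, 0, 0], -1],
  [[0, 0, 0], [0.004, 0, 0], -1],
  [[0, 0, 0], [0, 0, 0], -1],
])

```text
time: 11.2
tcp_pos: [0.4946, 0.1707, 0.1583]
tool_rot: [0.707, -0.001, 0.707, 0.001]
force: [-1.8, -0.3, 4.3]
grip_width: 0.0128
```

>>> play_rows([
  [[0, 0, 0], [0.004, 0, 0], -1],
  [[0, 0, 0], [0, 0, 0], -1],
])

```text
time: 11.4
tcp_pos: [0.4946, 0.1707, 0.1573]
tool_rot: [0.707, -0.001, 0.707, 0.001]
force: [-1.6, 0.4, 5.6]
grip_width: 0.0128
```

>>> play_rows([
  [[0, 0, 0], [0.004, 0, 0], -1],
  [[0, 0, 0], [0, 0, 0], -1],
])

```text
time: 11.6
tcp_pos: [0.4948, 0.1707, 0.1564]
tool_rot: [0.707, -0.001, 0.707, 0.001]
force: [-0.8, -0.2, 4.3]
grip_width: 0.0127
```

>>> play_rows([
  [[0, 0, 0], [0.004, 0, 0], -1],
  [[0, 0, 0], [0, 0, 0], -1],
])

```text
time: 11.8
tcp_pos: [0.4946, 0.1707, 0.1553]
tool_rot: [0.707, -0.001, 0.707, 0.001]
force: [-3.2, 0.2, 3.7]
grip_width: 0.0128
```

>>> play_rows([
  [[0, 0, 0], [0.004, 0, 0], -1],
  [[0, 0, 0], [0, 0, 0], -1],
])

```text
time: 12.0
tcp_pos: [0.4946, 0.1707, 0.1543]
tool_rot: [0.707, -0.001, 0.707, 0.001]
force: [-2.5, 0.7, 4.2]
grip_width: 0.0131
```

>>> play_rows([
  [[0, 0, 0], [0.004, 0, 0], -1],
  [[0, 0, 0], [0, 0, 0], -1],
])

```text
time: 12.2
tcp_pos: [0.4944, 0.1706, 0.1532]
tool_rot: [0.707, -0.001, 0.708, 0.001]
force: [-3.3, -0.5, 3.4]
grip_width: 0.0126
```

Run:
```python
from h import *
from rig import bot
s=bot.read_state(); print(s["tcp_pos"],s["time"],s["force"],s["torque"])
f=lambda im,x,y,w,h,k:cv2.resize(im[y:y+h,x:x+w],None,fx=k,fy=k,interpolation=cv2.INTER_CUBIC)
c=bot.capture("side");cv2.imwrite("pics/a9.png",f(c["frame"],230,120,70,70,8))
```

```text
[0.4944 0.1706 0.1532] 12.2 [-3.2724 -0.539   3.4265] [0.0236 0.9604 0.0125]
```

View pics/a9.png

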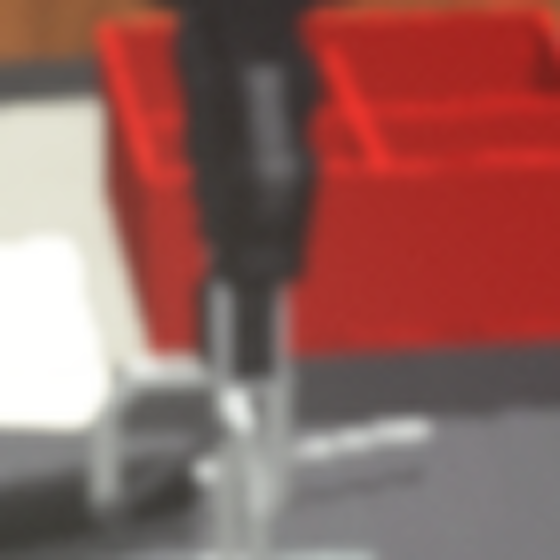

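>>> play_rows([
  [[0, 0, 0], [0.004, 0, 0], -1],
  [[0, 0, 0], [0, 0, 0], -1],
])

```text
time: 12.45
tcp_pos: [0.4946, 0.1706, 0.1522]
tool_rot: [0.707, -0.001, 0.707, 0.001]
force: [-5.2, -0.9, 3.3]
grip_width: 0.0127
```

>>> play_rows([
  [[0, 0, 0], [0.004, 0, 0], -1],
  [[0, 0, 0], [0, 0, 0], -1],
])

```text
time: 12.65
tcp_pos: [0.4946, 0.1706, 0.1512]
tool_rot: [0.707, -0.001, 0.707, 0.001]
force: [-4.6, 0.5, 2.7]
grip_width: 0.0126
```

>>> play_rows([
  [[0, 0, 0], [0.004, 0, 0], -1],
  [[0, 0, 0], [0, 0, 0], -1],
])

```text
time: 12.85
tcp_pos: [0.4945, 0.1706, 0.1502]
tool_rot: [0.707, -0.001, 0.708, 0.001]
force: [-5.2, -0.1, 2.1]
grip_width: 0.0126
```

>>> play_rows([
  [[0, 0, 0], [0.004, 0, 0], -1],
  [[0, 0, 0], [0, 0, 0], -1],
])

```text
time: 13.05
tcp_pos: [0.4941, 0.1706, 0.149]
tool_rot: [0.706, -0.001, 0.708, 0.001]
force: [-6.0, 0.4, 1.4]
grip_width: 0.013
```

>>> play_rows([
  [[0, 0, 0], [0.004, 0, 0], -1],
  [[0, 0, 0], [0, 0, 0], -1],
])

```text
time: 13.25
tcp_pos: [0.4951, 0.1706, 0.148]
tool_rot: [0.707, -0.001, 0.707, 0.001]
force: [1.0, -0.3, -2.6]
grip_width: 0.0129
```

>>> play_rows([
  [[0, 0, 0], [0.004, 0, 0], -1],
  [[0, 0, 0], [0, 0, 0], -1],
])

```text
time: 13.45
tcp_pos: [0.4958, 0.1707, 0.1474]
tool_rot: [0.708, -0.001, 0.707, 0.001]
force: [0.5, -0.9, -2.4]
grip_width: 0.0131
```

Run:
```python
from h import *
from rig import bot
s=bot.read_state(); print(s["tcp_pos"],s["time"],s["force"],s["torque"])
f=lambda im,x,y,w,h,k:cv2.resize(im[y:y+h,x:x+w],None,fx=k,fy=k,interpolation=cv2.INTER_CUBIC)
c=bot.capture("side");cv2.imwrite("pics/b1.png",f(c["frame"],230,130,70,70,8))
```

```text
[0.4958 0.1707 0.1474] 13.45 [ 0.5316 -0.9463 -2.383 ] [-0.0099 -0.0189  0.0053]
```

View pics/b1.png

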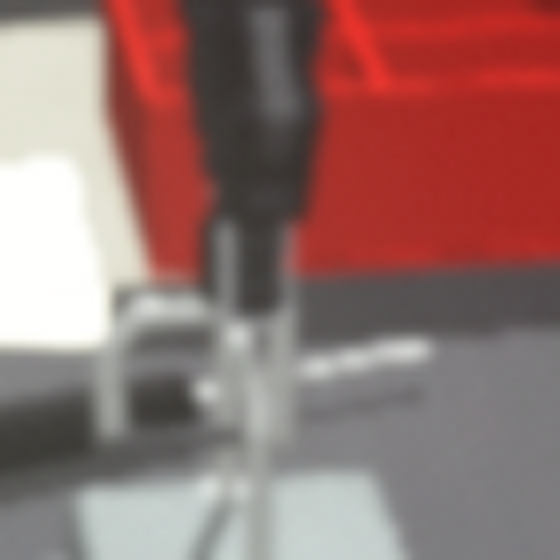

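>>> play_rows([
  [[0, 0, 0], [-0.012, 0, 0], -1],
  [[0, 0, 0], [-0.012, 0, 0], -1],
  [[0, 0, 0], [-0.012, 0, 0], -1],
  [[0, 0, 0], [-0.012, 0, 0], -1],
  [[0, 0, 0], [0, 0, 0], -1],
])

```text
time: 14.0
tcp_pos: [0.4954, 0.1708, 0.1601]
tool_rot: [0.707, -0.001, 0.707, 0.001]
force: [0.5, -0.5, -2.0]
grip_width: 0.0126
```

>>> play_rows([
  [[0, 0, 0], [-0.008, 0, 0], -1],
  [[0, 0, 0], [-0.008, 0, 0], -1],
  [[0, 0, 0], [0, 0, 0], -1],
])

```text
time: 14.3
tcp_pos: [0.4952, 0.1708, 0.1637]
tool_rot: [0.707, -0.001, 0.707, 0.001]
force: [0.6, -0.2, -2.9]
grip_width: 0.0127
```

>>> play_rows([
  [[0, 0, 0], [-0.004, 0, 0], -1],
  [[0, 0, 0], [-0.004, 0, 0], -1],
  [[0, 0, 0], [0, 0, 0], -1],
])

```text
time: 14.6
tcp_pos: [0.4951, 0.1707, 0.1656]
tool_rot: [0.707, -0.001, 0.707, 0.001]
force: [-0.2, 0.5, -2.5]
grip_width: 0.0127
```

>>> play_rows([
  [[0, 0, 0], [-0.003, 0, 0], -1],
  [[0, 0, 0], [0, 0, 0], -1],
])

```text
time: 14.8
tcp_pos: [0.4951, 0.1707, 0.1663]
tool_rot: [0.707, -0.001, 0.707, 0.001]
force: [0.1, -0.2, -2.6]
grip_width: 0.0131
```

>>> play_rows([
  [[0, 0, 0], [-0.002, 0, 0], -1],
  [[0, 0, 0], [0, 0, 0], -1],
])

```text
time: 15.0
tcp_pos: [0.4951, 0.1707, 0.1668]
tool_rot: [0.707, -0.001, 0.707, 0.001]
force: [-0.0, -0.9, -3.5]
grip_width: 0.0129
```

>>> play_rows([
  [[0, 0, 0], [-0.002, 0, 0], -1],
  [[0, 0, 0], [0, 0, 0], -1],
])

```text
time: 15.2
tcp_pos: [0.4951, 0.1707, 0.1673]
tool_rot: [0.707, -0.001, 0.707, 0.001]
force: [0.3, 0.6, -2.6]
grip_width: 0.0131
```

>>> play_rows([
  [[0, 0, 0], [-0.002, 0, 0], -1],
  [[0, 0, 0], [0, 0, 0], -1],
])

```text
time: 15.4
tcp_pos: [0.4951, 0.1707, 0.1678]
tool_rot: [0.707, -0.001, 0.707, 0.001]
force: [-0.4, -0.1, -2.0]
grip_width: 0.0129
```

>>> play_rows([
  [[0, 0, 0], [-0.002, 0, 0], -1],
  [[0, 0, 0], [0, 0, 0], -1],
])

```text
time: 15.6
tcp_pos: [0.4951, 0.1707, 0.1683]
tool_rot: [0.707, -0.001, 0.707, 0.001]
force: [0.8, 0.4, -2.3]
grip_width: 0.0128
```

>>> play_rows([
  [[0, 0, 0], [-0.001, 0, 0], -1],
  [[0, 0, 0], [0, 0, 0], -1],
])

```text
time: 15.8
tcp_pos: [0.495, 0.1707, 0.1684]
tool_rot: [0.707, -0.001, 0.707, 0.001]
force: [-1.6, 0.1, -3.1]
grip_width: 0.0126
```

Nearly in contact; small steps from here.

>>> play_rows([
  [[0, 0, 0], [-0.001, 0, 0], -1],
  [[0, 0, 0], [0, 0, 0], -1],
])

```text
time: 16.0
tcp_pos: [0.495, 0.1707, 0.1686]
tool_rot: [0.707, -0.001, 0.707, 0.001]
force: [-0.6, -0.8, -4.8]
grip_width: 0.0129
```

>>> play_rows([
  [[0, 0, 0], [-0.001, 0, 0], -1],
  [[0, 0, 0], [0, 0, 0], -1],
])

```text
time: 16.2
tcp_pos: [0.495, 0.1707, 0.1688]
tool_rot: [0.707, -0.001, 0.707, 0.001]
force: [-0.2, 0.5, -6.1]
grip_width: 0.0129
```

>>> play_rows([
  [[0, 0, 0], [-0.001, 0, 0], -1],
  [[0, 0, 0], [0, 0, 0], -1],
])

```text
time: 16.4
tcp_pos: [0.495, 0.1707, 0.169]
tool_rot: [0.707, -0.001, 0.707, 0.001]
force: [0.7, 0.2, -9.0]
grip_width: 0.0129
```

>>> play_rows([
  [[0, 0, 0], [-0.001, 0, 0], -1],
  [[0, 0, 0], [-0.0005, 0, 0], -1],
  [[0, 0, 0], [0, 0, 0], -1],
])

```text
time: 16.7
tcp_pos: [0.4949, 0.1706, 0.1693]
tool_rot: [0.707, -0.001, 0.707, 0.001]
force: [0.7, 0.6, -13.8]
grip_width: 0.0126
```

>>> play_rows([
  [[0, 0, 0], [0, 0, 0], -1],
  [[0, 0, 0], [0, 0, 0], -1],
])

```text
time: 16.9
tcp_pos: [0.4949, 0.1706, 0.1693]
tool_rot: [0.707, -0.001, 0.707, 0.001]
force: [1.0, 0.0, -15.6]
grip_width: 0.0127
```

>>> play_rows([
  [[0, 0, 0], [0.0005, 0, 0], -1],
  [[0, 0, 0], [0, 0, 0], -1],
  [[0, 0, 0], [0, 0, 0], -1],
])

```text
time: 17.2
tcp_pos: [0.4949, 0.1706, 0.1694]
tool_rot: [0.707, -0.001, 0.707, 0.001]
force: [1.8, 0.9, -16.1]
grip_width: 0.0126
```

>>> play_rows([
  [[0, 0, 0], [0, 0, 0], -1],
  [[0, 0, 0], [0, 0, 0], -1],
  [[0, 0, 0], [0, 0, 0], -1],
])

```text
time: 17.5
tcp_pos: [0.4949, 0.1707, 0.1694]
tool_rot: [0.707, -0.001, 0.707, 0.001]
force: [1.1, 1.3, -16.9]
grip_width: 0.0127
```

>>> play_rows([
  [[0, 0, 0], [0, 0, 0], -1],
  [[0, 0, 0], [0, 0, 0], -1],
])

```text
time: 17.7
tcp_pos: [0.495, 0.1707, 0.1694]
tool_rot: [0.707, -0.001, 0.707, 0.001]
force: [1.1, 0.8, -17.2]
grip_width: 0.0128
```

>>> play_rows([
  [[0, 0, 0], [0.0015, 0, 0], -1],
  [[0, 0, 0], [0, 0, 0], -1],
])

```text
time: 17.9
tcp_pos: [0.495, 0.1707, 0.1692]
tool_rot: [0.707, -0.001, 0.707, 0.001]
force: [-0.0, 0.8, -13.7]
grip_width: 0.0131
```

>>> play_rows([
  [[0, 0, 0], [0.0005, 0, 0], -1],
  [[0, 0, 0], [0, 0, 0], -1],
])

```text
time: 18.1
tcp_pos: [0.4951, 0.1707, 0.1691]
tool_rot: [0.707, -0.001, 0.707, 0.001]
force: [-0.2, -0.1, -11.6]
grip_width: 0.0132
```

>>> play_rows([
  [[0, 0, 0], [0, 0, 0], -1],
  [[0, 0, 0], [0, 0, 0], -1],
  [[0, 0, 0], [0, 0, 0], -1],
])

```text
time: 18.4
tcp_pos: [0.4951, 0.1707, 0.1691]
tool_rot: [0.707, -0.001, 0.707, 0.001]
force: [-0.6, -0.3, -11.0]
grip_width: 0.013
```

>>> play_rows([
  [[0, 0, 0], [0, 0, 0], -1],
  [[0, 0, 0], [0, 0, 0], -1],
  [[0, 0, 0], [0, 0, 0], -1],
])

```text
time: 18.7
tcp_pos: [0.4951, 0.1707, 0.1691]
tool_rot: [0.707, -0.001, 0.707, 0.001]
force: [-0.9, -0.2, -10.1]
grip_width: 0.0128
```

Run:
```python
from h import *
from rig import bot
s=bot.read_state(); print(s["tcp_pos"],s["time"],s["force"],s["torque"])
f=lambda im,x,y,w,h,k:cv2.resize(im[y:y+h,x:x+w],None,fx=k,fy=k,interpolation=cv2.INTER_CUBIC)
c=bot.capture("side");cv2.imwrite("pics/b2.png",f(c["frame"],230,130,70,70,8))
```

```text
[0.4951 0.1707 0.1691] 18.7 [ -0.9014  -0.1602 -10.0892] [-0.0534  0.0827 -0.0138]
```

View pics/b2.png

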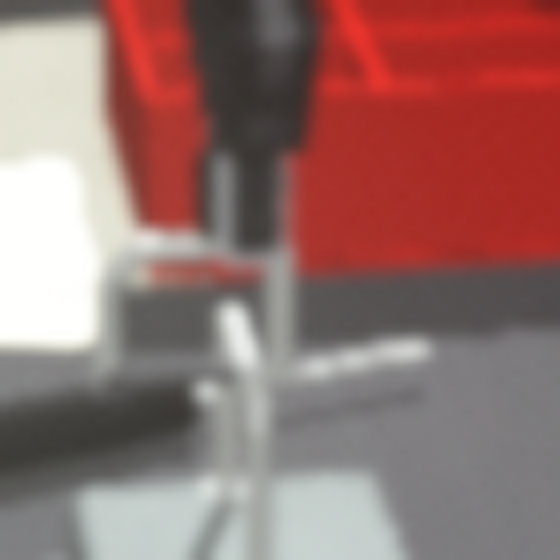

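>>> play_rows([
  [[0, 0, 0], [0.016, 0, 0], -1],
  [[0, 0, 0], [0.02, 0, 0.008], -1],
  [[0, 0, 0], [0.02, 0, 0.008], -1],
  [[0, 0, 0], [0.02, 0, 0.008], -1],
  [[0, 0, 0], [0.016, 0, 0], -1],
])

```text
time: 19.25
tcp_pos: [0.5015, 0.1707, 0.1455]
tool_rot: [0.707, -0.001, 0.707, 0.001]
force: [0.7, 0.5, -2.3]
grip_width: 0.013
```

>>> play_rows([
  [[0, 0, 0], [0, 0, 0], -1],
  [[0, 0, 0], [0, 0, 0], -1],
])

```text
time: 19.45
tcp_pos: [0.501, 0.1707, 0.1459]
tool_rot: [0.707, -0.001, 0.707, 0.001]
force: [-0.5, 0.7, -2.8]
grip_width: 0.0129
```

>>> play_rows([
  [[0, 0, 0], [0.006, 0, 0], -1],
  [[0, 0, 0], [0.006, 0, 0], -1],
  [[0, 0, 0], [0, 0, 0], -1],
])

```text
time: 19.75
tcp_pos: [0.501, 0.1708, 0.1429]
tool_rot: [0.707, -0.001, 0.707, 0.001]
force: [0.2, -0.2, -2.3]
grip_width: 0.0132
```

>>> play_rows([
  [[0, 0, 0], [0.004, 0, 0], -1],
  [[0, 0, 0], [0, 0, 0], -1],
])

```text
time: 19.95
tcp_pos: [0.501, 0.1707, 0.1419]
tool_rot: [0.707, -0.001, 0.707, 0.001]
force: [0.5, -0.6, -2.3]
grip_width: 0.0132
```

>>> play_rows([
  [[0, 0, 0], [0.003, 0, 0], -1],
  [[0, 0, 0], [0, 0, 0], -1],
])

```text
time: 20.15
tcp_pos: [0.501, 0.1707, 0.1412]
tool_rot: [0.707, -0.001, 0.707, 0.001]
force: [-0.1, -0.8, -2.5]
grip_width: 0.0127
```

Run:
```python
from h import *
from rig import bot
s=bot.read_state(); print(s["tcp_pos"],s["time"],s["force"],s["torque"])
f=lambda im,x,y,w,h,k:cv2.resize(im[y:y+h,x:x+w],None,fx=k,fy=k,interpolation=cv2.INTER_CUBIC)
c=bot.capture("side");cv2.imwrite("pics/b3.png",f(c["frame"],230,130,70,70,8))
```

```text
[0.501  0.1707 0.1412] 20.15 [-0.134  -0.786  -2.4721] [-0.0302 -0.0366 -0.0583]
```

View pics/b3.png

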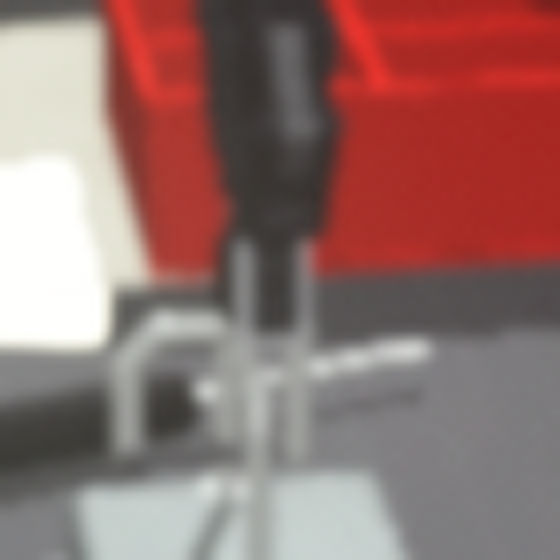

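>>> play_rows([
  [[0, 0, 0], [0, 0, 0], -0.55],
  [[0, 0, 0], [0, 0, 0], -0.4],
  [[0, 0, 0], [0, 0, 0], -0.2],
  [[0, 0, 0], [0, 0, 0], 0],
  [[0, 0, 0], [0, 0, 0], 0.1],
])

```text
time: 20.7
tcp_pos: [0.5011, 0.1707, 0.1413]
tool_rot: [0.707, -0.001, 0.707, 0.001]
force: [-0.0, -1.1, 0.4]
grip_width: 0.0467
```

Run:
```python
from h import *
from rig import bot
s=bot.read_state(); print(s["tcp_pos"],s["time"],s["force"],s["grip_width"])
f=lambda im,x,y,w,h,k:cv2.resize(im[y:y+h,x:x+w],None,fx=k,fy=k,interpolation=cv2.INTER_CUBIC)
c=bot.capture("side");cv2.imwrite("pics/b4.png",f(c["frame"],230,130,70,70,8))
```

```text
[0.5011 0.1707 0.1413] 20.7 [-0.0273 -1.0737  0.4165] 0.04671892197503339
```

View pics/b4.png

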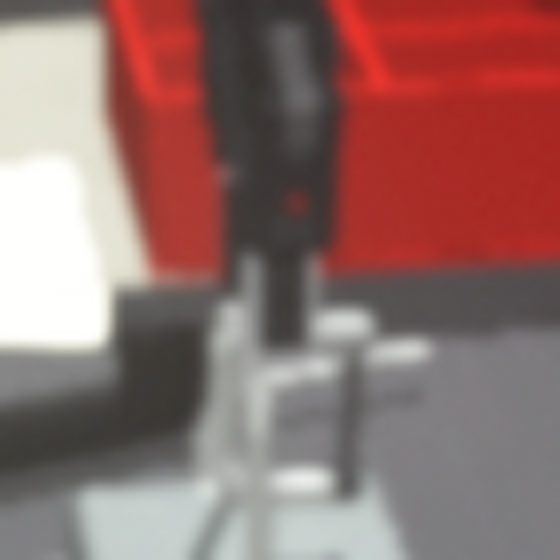

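>>> play_rows([
  [[0, 0, 0], [-0.03, 0, 0], 0.3],
  [[0, 0, 0], [-0.06, 0, 0], 0.3],
  [[0, 0, 0], [-0.1, 0, 0], 0.3],
  [[0, 0, 0], [-0.12, 0, 0], 0.3],
  [[0, 0, 0], [-0.12, 0, 0], 0.3],
])

```text
time: 21.25
tcp_pos: [0.5009, 0.1706, 0.2503]
tool_rot: [0.707, -0.001, 0.707, 0.001]
force: [1.5, -0.6, -0.5]
grip_width: 0.0556
```

>>> play_rows([
  [[0, 0, 0], [-0.1, 0, 0], 0.3],
  [[0, 0, 0], [0, 0, 0], 0.3],
  [[0, 0, 0], [0, 0, 0], 0.3],
  [[0, 0, 0], [0, 0, 0], 0.3],
])

```text
time: 21.65
tcp_pos: [0.5006, 0.1706, 0.2731]
tool_rot: [0.707, -0.001, 0.708, 0.001]
force: [-0.0, -0.1, -1.0]
grip_width: 0.0555
```

Run:
```python
from h import *
from rig import bot
s=bot.read_state(); print(s["tcp_pos"],s["time"],s["force"],s["grip_width"])
f=lambda im,x,y,w,h,k:cv2.resize(im[y:y+h,x:x+w],None,fx=k,fy=k,interpolation=cv2.INTER_CUBIC)
c=bot.capture("side");cv2.imwrite("pics/b5.png",f(c["frame"],220,130,80,80,7));cv2.imwrite("pics/b5f.png",c["frame"])
c=bot.capture("top");cv2.imwrite("pics/b5t.png",c["frame"])
```

```text
[0.5006 0.1706 0.2731] 21.65 [-0.0047 -0.1286 -1.0074] 0.05547266527317943
```

View pics/b5.png

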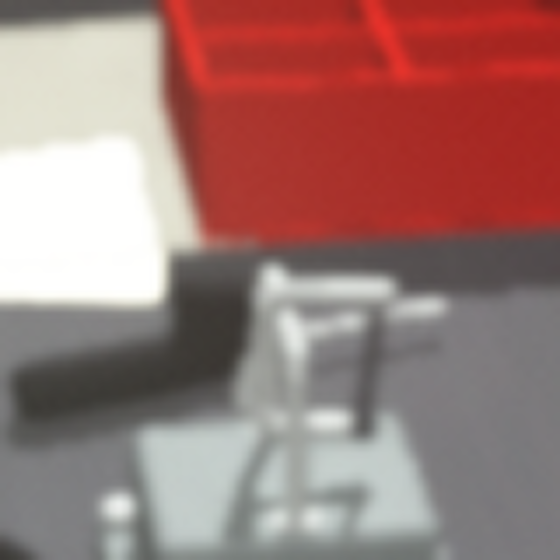

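View pics/b5f.png

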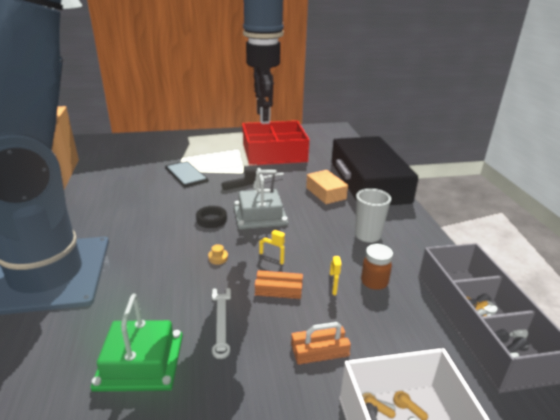

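View pics/b5t.png

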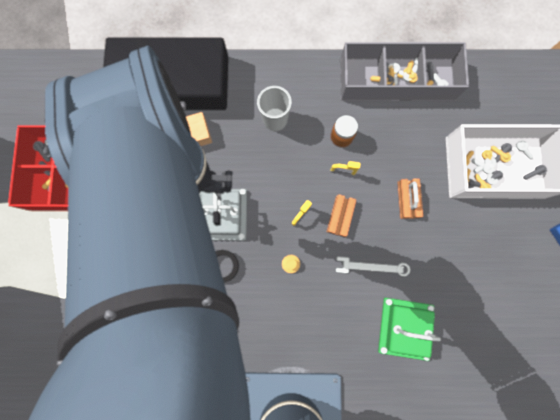

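>>> play_rows([
  [[0, 0, 0], [-0.08, 0, 0], 0.3],
  [[0, 0, 0], [0, 0, 0], 0.3],
  [[0, 0, 0], [0, 0, 0], 0.3],
  [[0, 0, 0], [0, 0, 0], 0.3],
  [[0, 0, 0], [0, 0, 0], 0.3],
])

```text
time: 22.25
tcp_pos: [0.5007, 0.1706, 0.293]
tool_rot: [0.707, -0.001, 0.708, 0.001]
force: [-0.1, -1.1, -0.2]
grip_width: 0.0554
```

>>> play_rows([
  [[0, 0, 0], [0, 0, 0], 0.3],
  [[0, 0, 0], [0, 0, 0], 0.3],
  [[0, 0, 0], [0, 0, 0], 0.3],
  [[0, 0, 0], [0, 0, 0], 0.3],
  [[0, 0, 0], [0, 0, 0], 0.3],
])

```text
time: 22.75
tcp_pos: [0.5011, 0.1707, 0.2937]
tool_rot: [0.707, -0.001, 0.707, 0.001]
force: [0.4, -0.5, -0.4]
grip_width: 0.0556
```

Run:
```python
from h import *
from rig import bot
s=bot.read_state(); print(s["tcp_pos"],s["time"],s["force"],s["grip_width"])
f=lambda im,x,y,w,h,k:cv2.resize(im[y:y+h,x:x+w],None,fx=k,fy=k,interpolation=cv2.INTER_CUBIC)
c=bot.capture("side");cv2.imwrite("pics/b6.png",f(c["frame"],235,155,50,50,11))
```

```text
[0.5011 0.1707 0.2937] 22.75 [ 0.4033 -0.5066 -0.3709] 0.055612350213952944
```

View pics/b6.png

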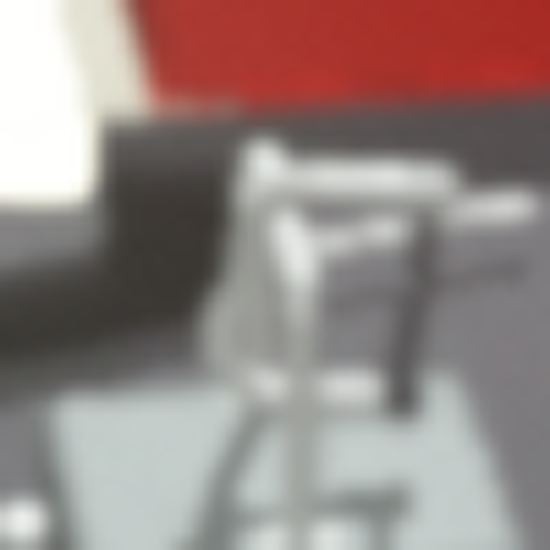

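The crop shows the hook at rest on the loop. The nose leg lies over the bar at (350,180), the shut gate runs vertically from (425,205) to (405,410), and the gripper is clear.

```bash
python3 -c "
from rig import bot
print(bot.finish_job())"
```

```text
the job is handed in; nothing more can be done
None
```

The snap hook is caught on the grey casting's loop and hangs there with its gate shut. I handed the job in at about 23 s, with the gripper open and 15 cm above it.

- **Press:** The gate first touched the bar at a TCP height of about 0.182 m, which puts the bar's axis at about 0.124 m. About 34 mm further down it snapped shut, and the wrist force dropped back to the hook's weight. No contact reading while pressing was above about 9 N.
- **Tug:** The shut gate held the bar under the upward pull. The pull crept up to about 15 N net at first, more than the 10 N asked. I then eased it and held about 8–9 N net for another 0.6 s.
- **Hang:** When let go, the hook turned about a quarter turn on the bar. It now hangs from its nose corner with the grip to one side. In the last picture it was at rest, with the bar inside the closed frame.
- **Other things in the scene:** Nothing else showed as moved in the last overall pictures, though in the top view the arm hid the screwdriver and parts of the grey casting, carton and tape roll.

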